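Index the core-measuring table to its next hole

ROBOT

A 7-joint arm with a two-finger parallel gripper is mounted at the origin on the work surface. World frame = base frame: x ahead of the robot, y to its left, z up, the work surface at z = 0. Lengths are in mm, angles in rad, forces in N, time in s.
With the tool pointing down it reaches from about 400 to 875 mm from the base axis. Payload 4.4 kg.
Tool frame: the origin (TCP) lies midway between the tips of the shut fingers; the grasp point (between the pads) lies 19 mm behind it (ctrl.grip_point_offset is the distance from the TCP to the grasp point, in mm); z points along the fingers, x is the direction in which the jaws open and shut, and the axes are right-handed (so a half turn about z gives the same grasp; the last joint's range is limited). The gripper opens to 85 mm and grips with 20 to 120 N. Pads are 22 mm wide; open, the fingers measure 114 mm over their backs; the gripper's body (76 mm by 85 mm) begins 54 mm behind the grasp point. The pads swing forward as they close: fully open they stand 13 mm farther back than shut.
Start: joints at [1.078, 0.628, 0.038, 1.517, -0.027, 0.996, -0.02], TCP at [269.102, -591.694, 231.313] pointing down, gripper open.
Joint ranges: [-3.06, 3.06], [-0.37, 2.12], [-1.25, 1.32], [0.18, 2.47], [-1.1, 4.24], [0.23, 1.98], [-2.94, 2.94]. Speed limits (rad/s): [2.57, 2.57, 3.14, 3.14, 3.14, 3.14, 3.14].

INTERFACE

Orientations are given as [roll, pitch, yaw] about the fixed x, y, z axes, in that order (R = Rz(yaw) Ry(pitch) Rx(roll)).
In Python, from cell import ctrl, viewer gives the robot as it stands.
- The arm moves only by the tool apply_moves, never from a script. Its argument "series" is a list that holds one entry, the list of rows, each a list of 6 numbers: the shift along the tool's x, y, z normalised to -1 to 1, where 1 is 50 mm, then the turn, a rotation vector about the tool's x, y, z normalised to -1 to 1, where 1 is 6 degrees. In form: [[[tx, ty, tz, rx, ry, rz], ...]]. A call has exactly 5 rows; each row shifts and turns the commanded pose from where the row before left it, along the tool's axes as they then stand; what a row does not reach is not made up. A row lasts 1/8 s, in which the tool goes at most 62.5 mm and 10.7 degrees, less where a joint would pass 70% of its speed; a pose out of reach is approached as far as the arm can. A call with a number of a shift or a turn outside -1 to 1 is refused whole. A call with a gripper value outside its range is refused whole. "claw" is the gripper command: -1 is shut, 1 is fully open, values between are in proportion, set as the call begins (left out, the last holds). The fingers move at their own pace and stop on an object; the grip force is fixed at half the most. Time passes only in rows, so rows that do not move let the fingers close, or fill a call up. It gives the time, the measured TCP pose, the force and the opening at its end, in the units of the state.
- ctrl.read_state(): the state, without advancing time (a new reading comes with each control period).
- viewer.get_image(name): name is "scene" or "top"; returns the picture (384x512x3 uint8, blue, green, red); there is no depth.
- viewer.camera_info(name): a dict with "K" (3x3 intrinsics, pixels), "distortion" ([k1, k2, p1, p2, k3] as OpenCV has them; the pictures are not rectified), "R" (3x3) and "t" (3): a world point X has camera coordinates R X + t. Camera axes: x right, y down, z forward; pixel columns grow to the right and rows downward; lengths in mm; the calibration is good to about 2 mm. A picture is of the moment at which its call begins. camera_info takes no time and is no camera call.
- ctrl.finish_job(): hands the job in, once; it reports no verdict.
Trained networks look in the newest picture that a camera, given by its name, has taken for a name from the list of things; names that differ only in an ending like _2 or _b are one class to them, and where a whole thing is asked for, a point or a joint stands for the part that bears it (a point fixed in the world has none). Each returns a list of dicts, best first, with "score" (0 to 1); they miss things now and then, are a little off and sometimes report something else, mostly with a low value. They report only what shows in the picture. A call takes as long as a camera call. They do not tell look-alikes from the thing itself.
- viewer.find_in(camera, label): "location" ([column, row] as shares, 0 to 1, of the picture: columns of its width, rows of its height, amid what is visible of it).
The state is a dict: "clock": time; "qpos": joint angles; "qd": joint speeds; "tau": joint torques, N m; "eef_pos": TCP position; "tool_rot": TCP orientation; "force": force on the tool from outside, world axes, zero at the start; "torque": the same for the moment, N m; "width": finger opening in mm.
Only numpy, scipy, OpenCV 4.12 (cv2) and the standard library are available. Lean on these libraries where they do the work, as an engineer would, in place of code of your own. Each camera call takes 0.05 s, during which the arm holds its last target. There are 200 camera calls.

TASK

The rock core on the indexing table is to be measured at its next position: with the fingertips, press the black plunger in and, keeping it pressed, turn the table by it one hole clockwise as seen from above, then let go so that the plunger springs fully out and locks in that hole. Nothing is to be picked up: the core stays standing where it is on the table and turns with it. Keep off the dial gauge, leave the things lying around the table alone, and finish with the hand clear.

Things in the scene. Friction and masses are not known exactly. Their poses are not given: they have to be found in the camera images.
- plunger_cap (a point): centre of the flat top of the plunger's black knurled cap (32 mm across, 9 mm thick, facing up, 103 mm above the bench), on a stem in a dark bracket that sticks out from the rim of the round table. It goes straight down 13 mm when pressed, against a spring of 5 N at first and 9 N fully in, and goes round with the table, 115 mm from the table's axis; pressed fingertips drag it by friction.
- plunger (a joint): how far the plunger is pressed in, m: 0 fully out (locked in a hole), 0.013 fully in. From 0.009 on its collar is clear below the index plate and the thin neck can follow the slot to the next hole. Between holes the collar is caught under the plate and the plunger stays 0.009 in if let go; within 4 mm (0.035 rad) of a hole its rounded shoulder draws the table in as the spring lifts it.
- index_table (a joint): angle of the indexing table, rad: 0 at the start (plunger in its first hole), growing as the table turns clockwise seen from above. The holes are 45 degrees apart, so the next one clockwise is at 0.785. It turns with light friction (under 0.1 N m); locked, it has about 0.01 rad of play.
- table_axis (a point): centre of the top face of the round aluminium table, on its vertical axis of turning; 194 mm across, top 76 mm above the bench, over a fixed steel index plate 276 mm across with eight 14 mm holes joined by a slot on a circle of 230 mm diameter. The point turns with the table; its x axis points level to the plunger.
- core_mid (a point): centre of the rock core, a loose grey speckled stone cylinder 63 mm across and 60 mm tall, 0.3 to 0.7 kg, upright on the middle of the table (top 136 mm above the bench, this point 30 mm above the table's top), with a pale line up its side that starts on the plunger's side; its x axis points to that line.
- dial_gauge: fixed dial gauge; origin at its spindle's tip, 14 mm above the core's top and 25 mm off the table's axis; case 56 mm across, centred 72 mm above the tip, top end 264 mm above the bench. x points level along its cross rod to the column (24 mm thick, 280 mm high, 148 mm from the tip), at the far left corner of the dark surface plate (300 mm square, 20 mm thick) under the table.
- spare_core_mid (a point): centre of a loose stone core, 63 mm across and 90 mm tall, upright on the bench on the right of the surface plate: leave alone
- short_core_mid (a point): centre of a loose stone core, 63 mm across and 45 mm tall, upright on the bench on the right of the surface plate: leave alone
- setting_disc_center (a point): centre of a loose steel setting disc, 36 mm across and 30 mm tall, on the near left corner of the surface plate: leave alone
- spanner_grip (a point): handle of a loose steel spanner, 160 mm long, lying on the bench on the left of the surface plate: leave alone
Mind the look-alikes: they are no part of the job. What is shaped like the part that bears core_mid but purple is not meant.

How it is judged (in metres and radians):
On the way, in this order (a step that is already met when the one before it is completed fails the run):
1. the plunger is pressed in while the table is still at its first hole (value of joint plunger above 0.007 m and value of joint index_table between -0.06 and 0.06 rad), for 0.05 s.
2. the table has been turned clockwise off its hole with the plunger in (value of joint plunger above 0.007 m and value of joint index_table above 0.25 rad), for 0.05 s.
At the end, for the whole second after the job is handed in: The table stands still one hole clockwise from its start (45 degrees, within 0.03 rad), the plunger is out to within 2 mm, and the core still stands upright on the table's middle (within 10 mm) and has turned with it (within 0.2 rad) (value of joint index_table between 0.7554 and 0.8154 rad and value of joint plunger below 0.002 m and velocity of joint index_table between -0.02 and 0.02 rad/s and not (horizontal distance between core_mid and table_axis above 0.01 m or z of core_mid in the frame of table_axis above 0.036 m or angle between core_mid's own z axis and vertical above 0.15 rad) and angle between the x axis of core_mid and the x axis of table_axis, either way round below 0.2 rad); the robot touches nothing.
It fails at once if the core is lifted, tipped or pushed out of its place on the table (horizontal distance between core_mid and table_axis above 0.01 m or z of core_mid in the frame of table_axis above 0.036 m or angle between core_mid's own z axis and vertical above 0.15 rad).
It fails at once if the dial gauge is knocked (contact force between any of the fingers, the arm and dial_gauge above 1 N).
It fails at once if a thing beside the table is moved or lifted (distance of any of spare_core_mid, short_core_mid, setting_disc_center, spanner_grip from where it was at the start of the episode above 0.012 m).
It also fails if it takes over 42 s, if anything falls off the work surface, if the arm or the gripper's body presses on something with over 40 N, if the wrist force passes 120 N, or if a joint passes its speed limit or range.

## Working session

There is one attempt and no reset: what is moved stays moved. The work goes in short steps, Python scripts to look and compute and a tool call to move; the robot and the scene stay as the last step left them, time stands still between calls to the robot, and variables do not carry over. Pictures are saved under pics/ and viewed, about 8 in all and at most 12, crops included, and the job is handed in when it is done.

Besides the shell and the picture viewer there is one more tool, called after "Request:" as name(argument=value, ...), one argument or row to a line, values as JSON. apply_moves: Moves the arm, as the interface text tells. Scaled input: -1 to 1 covers 50 mm each way for a shift and 6 degrees each way for a turn. Its arguments: {"type":"object","properties":{"series":{"type":"array","items":{"type":"array","items":{"type":"array","items":{"type":"number"}}}},"claw":{"type":"number"}},"required":["series"]}

```bash
mkdir -p pics
cat > h.py <<'E'
import numpy as np, cv2
from cell import ctrl, viewer
def ray(cam,px):
    c=viewer.camera_info(cam);K=np.array(c['K'],float);R=np.array(c['R'],float);t=np.array(c['t'],float).ravel()
    u=cv2.undistortPoints(np.array([[px]],float),K,np.array(c['distortion'],float))[0,0]
    return -R.T@t, R.T@np.array([u[0],u[1],1])
def atz(cam,px,z):
    o,d=ray(cam,px); return o+d*(z-o[2])/d[2]
def proj(cam,X):
    c=viewer.camera_info(cam)
    return cv2.projectPoints(np.array([X],float),cv2.Rodrigues(np.array(c['R'],float))[0],np.array(c['t'],float),np.array(c['K'],float),np.array(c['distortion'],float))[0].ravel()
E
python3 - <<'E'
from h import *
ims=[]
for c in('scene','top'):
    im=viewer.get_image(c); cv2.imwrite(f'pics/{c}0.png',im)
    for n,z in(('plunger_cap',103),('table_axis',76),('core_mid',106),('dial_gauge',200),('spanner_grip',5),('setting_disc_center',35)):
        for r in viewer.find_in(c,n)[:2]:
            p=np.array(r['location'])*[512,384]
            print(c,n,round(r['score'],2),p.round(),atz(c,p,z).round(1))
    print(c,'cam',ray(c,(256,192))[0].round())
s=ctrl.read_state();print(s)
E
```

```text
scene plunger_cap 0.36 [248. 133.] [ 524.8 -125.8  103. ]
scene table_axis 0.84 [275. 209.] [567.8  86.8  76. ]
scene core_mid 0.84 [279. 193.] [545.9  68.5 106. ]
scene core_mid 0.6 [195. 259.] [791.1 120.2 106. ]
scene dial_gauge 0.69 [275. 175.] [560.7  67.2 200. ]
scene spanner_grip 0.59 [313. 281.] [563.6 267.5   5. ]
scene setting_disc_center 0.78 [341. 218.] [425.2 173.4  35. ]
scene cam [817. 437. 945.]
top plunger_cap 0.65 [302. 191.] [581.3 -56.4 103. ]
top table_axis 0.85 [263. 212.] [539.9  29.2  76. ]
top core_mid 0.79 [235. 110.] [767.7  90.3 106. ]
top core_mid 0.61 [251. 206.] [549.4  55.5 106. ]
top dial_gauge 0.66 [240. 188.] [574.9  73.  200. ]
top spanner_grip 0.6 [170. 207.] [560.8 259.1   5. ]
top setting_disc_center 0.48 [199. 266.] [421.4 178.7  35. ]
top cam [470.  25. 857.]
{'clock': 0.7, 'qpos': array([ 1.07817802,  0.62839178,  0.03851348,  1.51741891, -0.02701488,
        0.99629117, -0.02000067]), 'qd': array([ 8.52931223e-04, -1.91454982e-05,  1.88770289e-03, -5.81571056e-04,
        9.98092032e-04, -9.38557371e-04,  4.06556953e-04]), 'tau': array([-1.22409374e-04, -5.63109112e+01,  1.22518044e+00, -1.93748134e+01,
        1.09316022e-02,  1.52891622e-03, -7.40938084e-07]), 'eef_pos': array([ 269.10892568, -591.68380631,  231.31293346]), 'tool_rot': array([-3.14155147e+00, -8.59771422e-06, -1.14402312e+00]), 'force': array([0.58146441, 0.14631409, 0.16807369]), 'torque': array([-0.01521463, -0.05759265, -0.04044803]), 'width': 85.34922539121243}
```

```bash
cd pics; python3 -c "
import cv2
for c in('scene','top'):cv2.imwrite(c+'0b.png',cv2.resize(cv2.imread(c+'0.png'),(800,600),interpolation=cv2.INTER_CUBIC))"
```

```text
(no output)
```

View pics/scene0b.png

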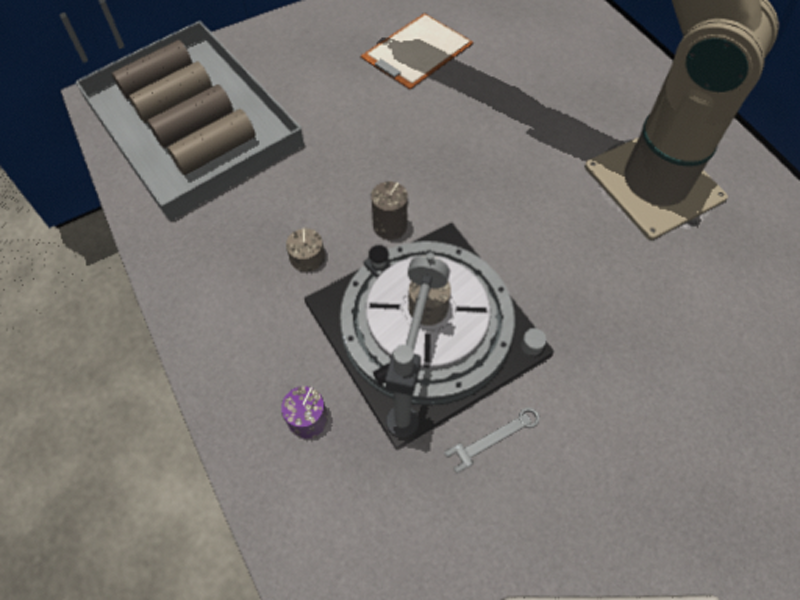

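View pics/top0b.png

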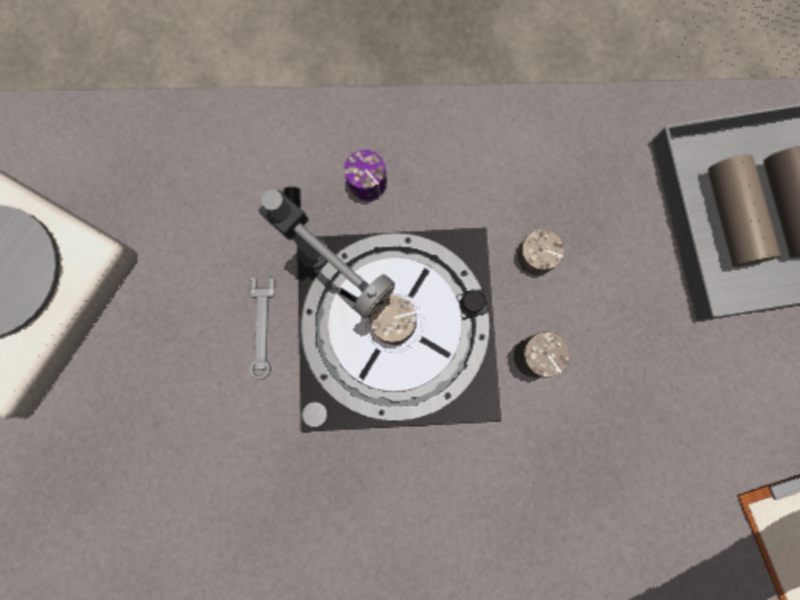

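The top view shows the cap at about (473,301) of 800x600, with the column up-left and clockwise motion going from right to down. The scene view shows the cap at about (378,254). The network's scene hit for the cap was the spare core, so I'll locate the cap myself and fit the table.

```bash
cat > m.py <<'E'
from h import *
from scipy.optimize import least_squares
def white(im):
    m=(im.min(2)>165).astype(np.uint8); n,l,s,c=cv2.connectedComponentsWithStats(m)
    return m,l,s
ax={}
for c,seed in(('top',(262,225)),('scene',(262,220))):
    im=cv2.imread(f'pics/{c}0.png'); g=im.max(2)
    # cap: dark pixels near
    p0=(302.7,192.6) if c=='top' else (242,162)
    x,y=map(int,p0); w=g[y-12:y+13,x-12:x+13]; print(c); 
    m=(w<38).astype(np.uint8); n,l,s,ce=cv2.connectedComponentsWithStats(m); 
    for i in range(1,n):
        if s[i,4]>20: print('dark',s[i],(ce[i]+[x-12,y-12]).round(1))
    big=cv2.resize(im[y-50:y+70,x-100:x+40] if c=='top' else im[y-40:y+80,x-50:x+90],None,fx=5,fy=5,interpolation=cv2.INTER_CUBIC)
    o=(x-100,y-50) if c=='top' else (x-50,y-40)
    P=atz('top',(302.3,191.5),103)
    A=np.array([553,47,0.])
    for C,r,z in((P,16,103),(A,97,76),(A,31.5,136),(A,115,60)):
        for a in np.arange(0,360,4):
            q=proj(c,[C[0]+r*np.cos(np.radians(a)),C[1]+r*np.sin(np.radians(a)),z]); q=((q-o+.5)*5).astype(int)
            cv2.circle(big,tuple(map(int,q)),1,(0,0,255) if z!=60 else (0,255,0),-1)
    cv2.imwrite(f'pics/{c}_ov.png',big)
print(P)
E
python3 m.py; python3 -c "
import cv2,numpy as np
cv2.imwrite('pics/ov.png',cv2.resize(np.hstack([cv2.imread('pics/%s_ov.png'%c) for c in('top','scene')]),(0,0),fx=.57,fy=.57))"
```

```text
top
dark [ 5 11 11 12 38] [299.1 197.7]
scene
dark [ 7  8 11 10 94] [242.  162.6]
[581.02726594 -55.99317968 103.        ]
```

View pics/ov.png

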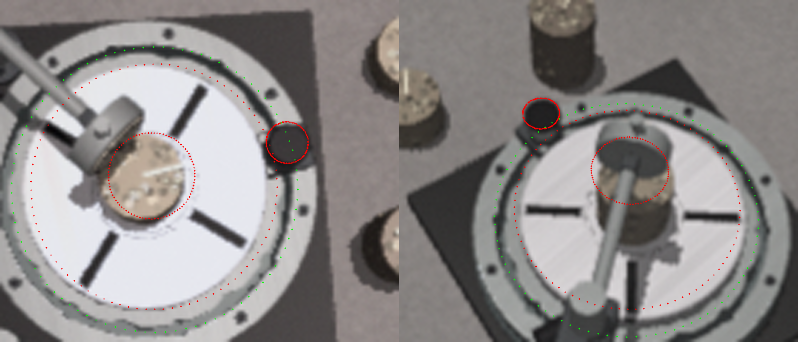

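The overlay shows the cap circle at (581,-56,103) matching in both cameras. The table axis needs about 6 mm more in +y, giving (552,55). Next I'll move above the cap with the fingers shut.

Request:
apply_moves(
  series=[
    [[-0.48,-0.67,0,0,0,0],[-0.48,-0.67,0,0,0,0],[-0.48,-0.67,0,0,0,0],[-0.48,-0.67,0,0,0,0],[-0.48,-0.67,0,0,0,0]],
  ],
  claw=-1,
)

```text
clock: 1.32
eef_pos: [372.6, -412.0, 231.5]
tool_rot: [-3.141, -0.001, -1.144]
force: [-0.0, -0.1, 0.8]
width: 0.2
```

Request:
apply_moves(
  series=[
    [[-0.48,-0.67,0,0,0,0],[-0.48,-0.67,0,0,0,0],[-0.48,-0.67,0,0,0,0],[-0.48,-0.67,0,0,0,0],[-0.48,-0.67,0,0,0,0]],
  ],
)

```text
clock: 1.95
eef_pos: [475.4, -233.4, 231.6]
tool_rot: [-3.141, -0.0, -1.144]
force: [-0.6, -0.1, -0.1]
width: 0.1
```

Request:
apply_moves(
  series=[
    [[-0.48,-0.67,0,0,0,0],[-0.48,-0.67,0.4,0,0,0],[-0.48,-0.67,0.4,0,0,0],[-0.48,-0.67,0.4,0,0,0],[0,0,0,0,0,0]],
  ],
)

```text
clock: 2.58
eef_pos: [557.7, -87.0, 169.8]
tool_rot: [3.141, 0.003, -1.137]
force: [-0.5, -1.4, 0.3]
width: 0.1
```

Request:
apply_moves(
  series=[
    [[-0.19,-0.34,0.3,0,0,0],[-0.19,-0.34,0.3,0,0,0],[0,0,0.3,0,0,0],[0,0,0,0,0,0],[0,0,0,0,0,0]],
  ],
)

```text
clock: 3.2
eef_pos: [579.7, -61.3, 126.4]
tool_rot: [3.141, -0.0, -1.145]
force: [-0.2, -0.8, 0.6]
width: -0.1
```

Run:
```python
from h import *
s=ctrl.read_state(); print(s['eef_pos'],s['tool_rot'],s['force'])
T=s['eef_pos']; B=[]
for c in('top','scene'):
    im=viewer.get_image(c); p=proj(c,T); x,y=map(int,p)
    b=cv2.resize(im[y-50:y+50,x-65:x+65],None,fx=3,fy=3,interpolation=cv2.INTER_CUBIC)
    for X,r,z,k in(((581,-56),16,103,(0,0,255)),((552,55),97,76,(0,0,255)),((494,-44),16,103,(0,255,0)),((552,55),31.5,136,(0,0,255))):
        for a in np.arange(0,6.28,.08):
            q=(proj(c,[X[0]+r*np.cos(a),X[1]+r*np.sin(a),z])-(x-65,y-50)+.5)*3
            cv2.circle(b,tuple(map(int,q)),1,k,-1)
    q=(p-(x-65,y-50)+.5)*3; cv2.circle(b,tuple(map(int,q)),2,(255,0,0),-1); B.append(b)
cv2.imwrite('pics/near.png',np.hstack(B))
```

```text
[579.74984469 -61.34514005 126.36393239] [ 3.14110418e+00 -4.09514581e-04 -1.14538093e+00] [-0.16984213 -0.79084711  0.55963206]
```

View pics/near.png

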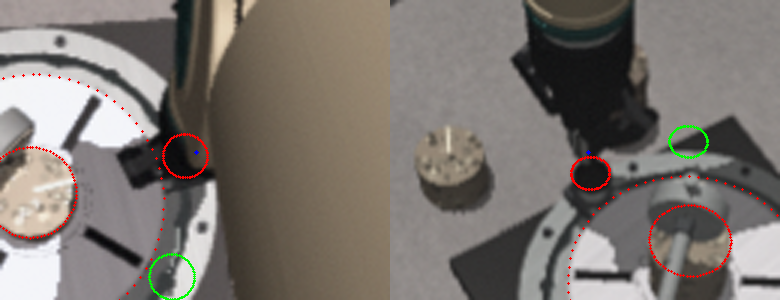

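The overlay now fits the cap, table and core. The tip is about 5 mm off centre in -y, so I'll correct that and descend.

Request:
apply_moves(
  series=[
    [[-0.09,-0.07,0.2,0,0,0],[0,0,0.2,0,0,0],[0,0,0,0,0,0],[0,0,0.04,0,0,0],[0,0,0,0,0,0]],
  ],
)

```text
clock: 3.92
eef_pos: [581.4, -54.9, 104.3]
tool_rot: [-3.142, -0.0, -1.144]
force: [-0.9, -0.1, -0.2]
width: 0.1
```

Request:
apply_moves(
  series=[
    [[0,0,0.05,0,0,0],[0,0,0.05,0,0,0],[0,0,0.04,0,0,0],[0,0,0,0,0,0],[0,0,0,0,0,0]],
  ],
)

```text
clock: 4.55
eef_pos: [581.9, -54.9, 98.0]
tool_rot: [-3.14, -0.001, -1.144]
force: [-1.8, 0.0, 6.0]
width: -0.1
```

Request:
apply_moves(
  series=[
    [[0,0,0.05,0,0,0],[0,0,0.05,0,0,0],[0,0,0.04,0,0,0],[0,0,0,0,0,0],[0,0,0,0,0,0]],
  ],
)

```text
clock: 5.18
eef_pos: [582.2, -54.8, 91.3]
tool_rot: [-3.14, -0.001, -1.144]
force: [-1.6, -0.0, 8.3]
width: 0.1
```

Request:
apply_moves(
  series=[
    [[0,0,0.03,0,0,0],[0,0,0,0,0,0],[-0.017,0.088,0,0,0,0],[-0.018,0.087,0,0,0,0],[0,0,0,0,0,0]],
  ],
)

```text
clock: 5.8
eef_pos: [573.8, -56.8, 90.1]
tool_rot: [-3.139, -0.001, -1.144]
force: [-0.5, 1.0, 8.0]
width: 0.1
```

Run:
```python
from h import *
s=ctrl.read_state(); print(s['eef_pos'],s['force'],s['torque']); T=s['eef_pos']
c='scene'; im=viewer.get_image(c); p=proj(c,(560,0,90)); x,y=map(int,p)
cv2.imwrite('pics/arc1.png',cv2.resize(im[y-60:y+60,x-80:x+80],None,fx=4,fy=4,interpolation=cv2.INTER_CUBIC))
```

```text
[573.82295173 -56.76163851  90.06413069] [-0.53360795  0.97948146  7.97940794] [ 0.12688777  0.08156719 -0.01844728]
```

View pics/arc1.png

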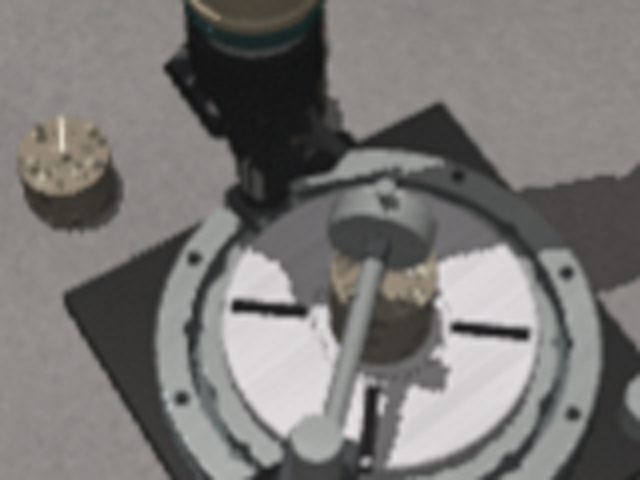

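The fingertips are on the cap, the side force is only about 1 N and the gauge is clear. I'll continue along the arc.

Request:
apply_moves(
  series=[
    [[-0.024,0.086,0,0,0,0],[-0.025,0.086,0,0,0,0],[-0.031,0.084,0,0,0,0],[-0.031,0.084,0,0,0,0],[0,0,0,0,0,0]],
  ],
)

```text
clock: 6.48
eef_pos: [556.1, -58.8, 90.1]
tool_rot: [-3.139, -0.001, -1.144]
force: [-0.6, 0.2, 9.1]
width: -0.3
```

Run:
```python
from h import *
s=ctrl.read_state(); print(s['eef_pos'],s['force'],s['torque'])
T=s['eef_pos'];d=T[:2]-[552,55];print(np.hypot(*d),np.degrees(np.arctan2(d[1],d[0])))
c='scene'; im=viewer.get_image(c); p=proj(c,(560,0,90)); x,y=map(int,p)
cv2.imwrite('pics/arc2.png',cv2.resize(im[y-60:y+60,x-80:x+80],None,fx=4,fy=4,interpolation=cv2.INTER_CUBIC))
```

```text
[556.12826623 -58.79074984  90.06573812] [-0.59010772  0.15714582  9.11308137] [ 0.08417963  0.13002158 -0.03515699]
113.86561084157911 -87.92225168073195
```

View pics/arc2.png

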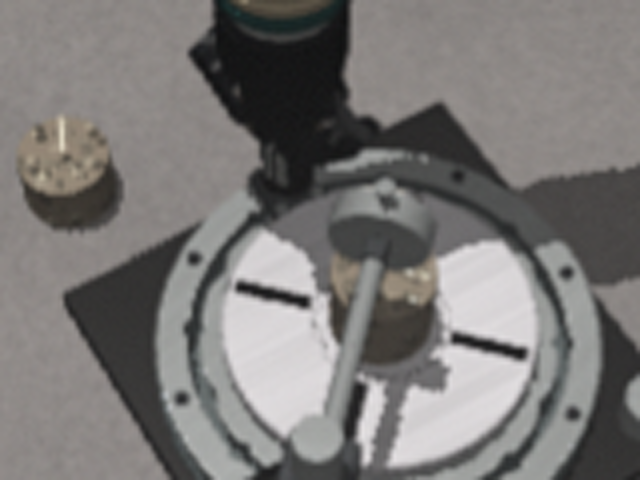

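The slots have tilted about 13° clockwise, so the table follows. I'll continue with the remaining 31.5°.

Request:
apply_moves(
  series=[
    [[-0.037,0.081,0,0,0,0],[-0.038,0.081,0,0,0,0],[-0.044,0.078,0,0,0,0],[-0.044,0.078,0,0,0,0],[-0.05,0.075,0,0,0,0]],
  ],
)

```text
clock: 7.15
eef_pos: [534.7, -57.4, 90.1]
tool_rot: [-3.137, -0.002, -1.144]
force: [0.1, -0.2, 9.1]
width: 0.2
```

Request:
apply_moves(
  series=[
    [[-0.05,0.074,0,0,0,0],[-0.055,0.07,0,0,0,0],[-0.056,0.07,0,0,0,0],[-0.061,0.066,0,0,0,0],[0,0,0,0,0,0]],
  ],
)

```text
clock: 7.78
eef_pos: [516.6, -53.0, 90.0]
tool_rot: [-3.139, -0.002, -1.144]
force: [-1.3, -0.1, 10.6]
width: -0.0
```

```bash
cat > look.py <<'E'
from h import *
import sys
s=ctrl.read_state(); print(s['eef_pos'],s['force'])
T=s['eef_pos'];d=T[:2]-[552,55];print(np.hypot(*d),np.degrees(np.arctan2(d[1],d[0])))
from scipy.optimize import minimize_scalar
im=viewer.get_image('scene'); cv2.imwrite(f'pics/{sys.argv[1]}raw.png',im)
for f in ('scene0','arcx'):
    pass
def slot(im):  # table angle from dark slots, four at 90 deg, z=76, r 50..90
    g=cv2.GaussianBlur(im.max(2).astype(np.float32),(0,0),.7); out=[]
    for a in np.arange(-45,45,.25):
        v=[]
        for k in range(4):
            ps=[proj('scene',[552+r*np.cos(t),55+r*np.sin(t),76]) for t in [np.radians(a+90*k)] for r in(55,65,75)]
            v.append(np.mean([cv2.getRectSubPix(g,(1,1),tuple(map(float,p)))[0,0] for p in ps]))
        out.append(v)
    return np.arange(-45,45,.25),np.array(out)
for n,i in(('start',cv2.imread('pics/scene0.png')),('now',im)):
    a,o=slot(i); print(n,[(float(a[o[:,k].argmin()]),round(float(o[:,k].min()))) for k in range(4)])
p=proj('scene',(560,0,90)); x,y=map(int,p)
cv2.imwrite(f'pics/{sys.argv[1]}.png',cv2.resize(im[y-60:y+60,x-80:x+80],None,fx=4,fy=4,interpolation=cv2.INTER_CUBIC))
E
python3 look.py arc3
```

```text
[516.55749793 -53.0122717   90.03361954] [-1.307422   -0.06166462 10.62902878]
113.6785898501257 -108.16642365009791Traceback (most recent call last):
  File "look.py", line 19, in <module>
    a,o=slot(i); print(n,[(float(a[o[:,k].argmin()]),round(float(o[:,k].min()))) for k in range(4)])
        ~~~~^^^
  File "look.py", line 14, in slot
    ps=[proj('scene',[552+r*np.cos(t),55+r*np.sin(t),76]) for t in [np.radians(a+90*k)] for r in(55,65,75)]
        ~~~~^^^^^^^^^^^^^^^^^^^^^^^^^^^^^^^^^^^^^^^^^^^^^
  File "h.py", line 10, in proj
    c=viewer.camera_info(cam)
ValueError: time passes only in moves, steps and waits
```

```bash
sed -i 's/^def ray/import functools\ninfo=functools.lru_cache(viewer.camera_info)\ndef ray/; s/c=viewer.camera_info(cam)/c=info(cam)/' h.py; python3 look.py arc3
```

```text
[516.65332243 -53.01467773  90.0271799 ] [-1.11336022 -0.68542855  9.37493904]
113.6510370361095 -108.12014467115019
start [(-28.75, 62), (-31.25, 40), (-33.5, 60), (-9.5, 74)]
now [(26.75, 73), (24.75, 56), (26.0, 48), (27.25, 53)]
```

Request:
apply_moves(
  series=[
    [[-0.063,0.066,0,0,0,0],[-0.065,0.063,0,0,0,0],[-0.068,0.061,0,0,0,0],[-0.07,0.058,0,0,0,0],[-0.07,0.052,0,0,0,0]],
  ],
)

```text
clock: 8.5
eef_pos: [496.8, -44.2, 90.0]
tool_rot: [-3.137, -0.002, -1.145]
force: [0.5, 0.2, 10.0]
width: -0.1
```

Request:
apply_moves(
  series=[
    [[0,0,0,0,0,0],[0,0,0,0,0,0],[0,0,0,0,0,0],[0,0,0,0,0,0],[0,0,0,0,0,0]],
  ],
)

```text
clock: 9.12
eef_pos: [496.2, -43.9, 90.0]
tool_rot: [-3.138, -0.002, -1.144]
force: [-0.7, 0.0, 10.9]
width: -0.0
```

```bash
python3 look.py arc4
```

```text
[496.1963303  -43.89286301  90.02806726] [-0.69324057  0.02437598 10.90425684]
113.55108060582398 -119.4353459872751
start [(-28.75, 62), (-31.25, 40), (-33.5, 60), (-9.5, 74)]
now [(16.5, 54), (14.25, 52), (14.5, 41), (16.0, 56)]
```

View pics/arc4.png

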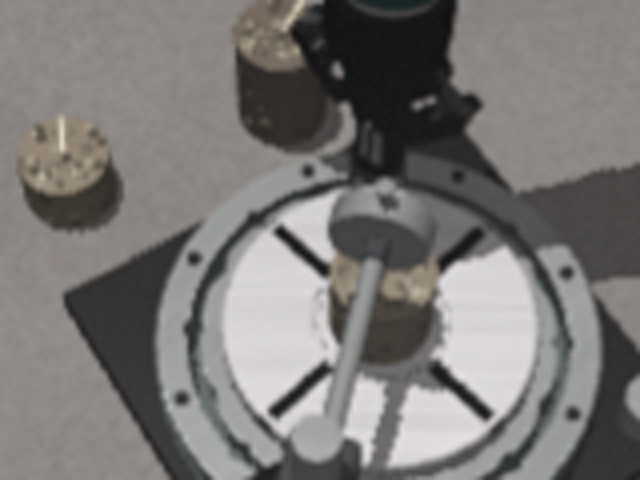

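The slots show 42–45° of turn, within capture range (±2°) of the hole. I'll release slowly upward.

Request:
apply_moves(
  series=[
    [[0,0,-0.05,0,0,0],[0,0,-0.05,0,0,0],[0,0,-0.05,0,0,0],[0,0,0,0,0,0],[0,0,0,0,0,0]],
  ],
)

```text
clock: 9.8
eef_pos: [495.4, -43.5, 96.9]
tool_rot: [-3.14, -0.0, -1.144]
force: [0.4, 1.2, 6.4]
width: 0.3
```

The force is still 6.4 N with the plunger only 6 mm in, so it has risen past the 9 mm catch and is in the hole. I'll lift clear.

Request:
apply_moves(
  series=[
    [[0,0,-0.06,0,0,0],[0,0,-0.06,0,0,0],[0,0,-0.06,0,0,0],[0,0,-0.4,0,0,0],[0,0,-0.8,0,0,0]],
  ],
)

```text
clock: 10.42
eef_pos: [493.2, -44.5, 164.7]
tool_rot: [3.138, 0.001, -1.145]
force: [1.0, -0.8, -0.3]
width: -0.2
```

Request:
apply_moves(
  series=[
    [[0,0,-0.8,0,0,0],[0.5,0.5,-0.4,0,0,0],[0.8,0.6,0,0,0,0],[0.8,0.6,0,0,0,0],[0.8,0.6,0,0,0,0]],
  ],
)

```text
clock: 11.05
eef_pos: [449.1, -225.5, 225.3]
tool_rot: [3.141, -0.0, -1.144]
force: [0.8, 0.4, -0.1]
width: -0.2
```

Request:
apply_moves(
  series=[
    [[0.8,0.3,0,0,0,0],[0.8,0,0,0,0,0],[0.8,0,0,0,0,0],[0,0,0,0,0,0],[0,0,0,0,0,0]],
  ],
)

```text
clock: 11.68
eef_pos: [485.1, -338.2, 224.7]
tool_rot: [3.141, 0.002, -1.144]
force: [0.6, 0.1, -0.1]
width: 0.4
```

```bash
python3 look.py end
python3 - <<'E'
from h import *
a=cv2.imread('pics/endraw.png'); b=viewer.get_image('top'); B=[]
for c,im in(('scene',a),('top',b)):
    x,y=map(int,proj(c,(540,20,80))); o=(x-65,y-60)
    v=cv2.resize(im[y-60:y+60,x-65:x+65],None,fx=3,fy=3,interpolation=cv2.INTER_CUBIC)
    for A in np.arange(0,6.28,.15):
        q=(proj(c,[494+16*np.cos(A),-44+16*np.sin(A),103])-o+.5)*3; cv2.circle(v,tuple(map(int,q)),1,(0,0,255),-1)
    B.append(v)
cv2.imwrite('pics/final.png',np.hstack(B))
E
```

```text
[ 485.12033549 -338.20975171  224.69582576] [ 0.62673042  0.06421263 -0.13071001]
398.8568645070814 -99.65286128518379
start [(-28.75, 62), (-31.25, 40), (-33.5, 60), (-9.5, 74)]
now [(15.0, 55), (12.5, 48), (13.0, 54), (15.25, 50)]
```

View pics/final.png

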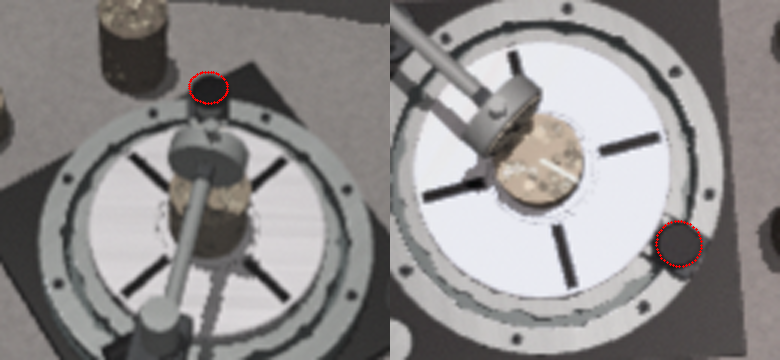

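Both views show the cap fully out at 103 mm at the target place. The core's line points to the plunger, and the hand is clear.

```bash
python3 -c "
from cell import ctrl
print(ctrl.finish_job())"
```

```text
the job is handed in; nothing more can be done
None
```

The table is turned one hole clockwise with the plunger locked in that hole, and I've handed the job in; no verdict is reported.

I pressed the plunger in with the shut fingertips to about 13 mm at roughly 9 N. I then dragged the table 45° along the arc, released slowly until the plunger sprang out, and moved the hand clear by 11.7 s.

- **Plunger:** In both cameras the cap matches its computed place, (494, -44) mm, at its full-out height of 103 mm.
- **Table angle:** The table's dark slots read about 46° (two slots) and 43.5° (one slot). The fourth slot's start reading was unusable. This is consistent with the locked 45° hole, within how well the images can be read.
- **Core:** It stands in the middle of the table with its pale line pointing to the plunger.
- **Gauge and loose things:** The gauge kept clear in the views I took. The loose things near the table that showed in the last picture looked undisturbed. I did not re-measure any of them.
- **What disagreed:** The trained network took the spare core for the plunger cap in the scene camera, so I used the top camera and checked it against both pictures. My first guess of the table axis was about 8 mm off, and I corrected it before moving.

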